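Hang the pin pail on the tool carousel's free hook

ROBOT

A 6-joint arm with a two-finger parallel gripper is mounted at the origin on the work surface. World frame = base frame: x ahead of the robot, y to its left, z up, the work surface at z = 0. Lengths are in mm, angles in rad, forces in N, time in s.
With the tool pointing down it reaches from about 275 to 1000 mm from the base axis. Payload 8.4 kg.
Tool frame: the origin (TCP) lies midway between the tips of the shut fingers; the grasp point (between the pads) lies 19 mm behind it; y points along the fingers, z is the direction in which the jaws open and shut, and the axes are right-handed (so a half turn about y gives the same grasp; the last joint's range is limited). The gripper opens to 85 mm and grips with 20 to 120 N. Pads are 22 mm wide; open, the fingers measure 114 mm over their backs; the gripper's body (76 mm by 85 mm) begins 54 mm behind the grasp point. The pads swing forward as they close: fully open they stand 13 mm farther back than shut.
Start: joints at [-1.105, 0.353, 1.633, -0, 1.155, -0.002], TCP at [281.826, -557.855, 231.281] pointing down, gripper open.
Joint ranges: [-2.63, 2.63], [-0.92, 2.1], [0.06, 2.66], [-1.3, 4.44], [0, 2.69], [-3.02, 3.02]. Speed limits (rad/s): [2.22, 2.22, 2.79, 3.14, 3.14, 3.14].

INTERFACE

Orientations are given as [roll, pitch, yaw] about the fixed x, y, z axes, in that order (R = Rz(yaw) Ry(pitch) Rx(roll)).
In Python, from rig import r gives the robot as it stands. The module is installed in compiled form; this text tells all that it offers.
- The arm moves only by the tool apply_moves, never from a script. Its argument "plan" is text: rows parted by semicolons, each of 7 numbers parted by spaces: the shift along the tool's x, y, z in cm, then the turn, a rotation vector about the tool's x, y, z in degrees, then the closure, from 0 (fully open) to 1 (shut). A call has 1 to 20 rows; each row shifts and turns the pose as measured when the row begins, along the tool's axes as they then stand; what a row does not reach is not made up. A row lasts 1/10 s, in which the tool goes at most 50 mm and 8.59 degrees, less where a joint would pass 70% of its speed; a pose out of reach is approached as far as the arm can. A call is refused whole if a number of a shift passes 5 or a number of a turn 8.59, either way. A call with a gripper value outside its range is refused whole. The fingers move at their own pace and stop on an object; "squeeze" is the grip in N (left out, the last holds). Time passes only in rows, so rows that do not move let the fingers close. It gives the time, the measured TCP pose, the force and the opening at its end, in the units of the state.
- r.sense(): the state, without advancing time (a new reading comes with each control period).
- r.grab_frame(name): name is "scene" or "side" or "wrist"; returns the picture (480x640x3 uint8, blue, green, red); there is no depth.
- r.get_calibration(name): a dict with "vertical_fov" (degrees; the focal length in pixels is half the picture's height over the tangent of half this angle, whatever the lens; pixels are square), "cx", "cy" (the principal point, pixels), "D" ([k1, k2, p1, p2, k3] as OpenCV has them; the pictures are not rectified), "R" (3x3) and "t" (3): a world point X has camera coordinates R X + t; the wrist camera has in their place "hand_eye" (4x4, takes a point from camera to tool coordinates, whose origin is the TCP and whose axes are the tool frame's). Camera axes: x right, y down, z forward; pixel columns grow to the right and rows downward; lengths in mm; the calibration is good to about 2 mm. A picture is of the moment at which its call begins: read the wrist's pose just before it. get_calibration takes no time and is no camera call.
- r.sign_off(): hands the job in, once; it reports no verdict.
The state is a dict: "clock": time; "qpos": joint angles; "qvel": joint speeds; "joint_efforts": joint torques, N m; "eef_pos": TCP position; "tcp_rot": TCP orientation; "contact_force": force on the tool from outside, world axes, zero at the start; "wrist_torque": the same for the moment, N m; "opening": opening from 0.0 (shut) to 1.0 (fully open).
Only numpy, scipy, OpenCV 4.12 (cv2) and the standard library are available. Lean on these libraries where they do the work, as an engineer would, in place of code of your own. Each camera call takes 0.05 s, during which the arm holds its last target. There are 200 camera calls.

TASK

Turn the tool carousel until its one empty hook points the same way as the brass pointer on its foot, while the little pail still stands on the bench. Then pick up the pail that has the wire bail and wooden grip, hang it by its bail on that empty hook, and let go of it, leaving the hook over the pointer.

Things in the scene. Friction and masses are not known exactly. Their poses are not given: they have to be found in the camera images.
- carousel_base: Fixed foot of the tool carousel: dark steel disc 170 mm across, 20 mm high, with a 22 mm post. Origin on the vertical turning axis, at bench level. A brass pointer (14 mm wide, ending 128 mm from the axis) sticks out along its own -x axis, roughly towards the robot. On top turns a head: 40 mm hub, top 15 mm above hook_seat, and four steel hooks 90 degrees apart.
- carousel (a joint): Angle (rad) of the turning head. 0: the empty hook is exactly over the brass pointer; growing is counter-clockwise seen from above; stops at -3.1 and 3.1. Light friction (0.12 N m); stays where it is left. The other three hooks carry pliers, a hammer and a file, fixed to the head, hanging below; their hooks and eyes rise no higher than the empty hook.
- hook_seat (a point): Shallow dip on top of the empty hook, where a bail rests: 85 mm from the turning axis, 200 mm above the bench. Turns with the head; own -x axis points outward, z up. The hook is a 10 mm bar out from the hub; 105 mm off the axis it slants up to a ball tip of 14 mm diameter, its centre 33 mm outward of the seat and 22 mm above it. The ball can be gripped from above, fingers either side of the hook.
- pail_grip (a point): Centre of the pail's wooden grip block: 24 mm (own x) by 34 mm (y) by 48 mm high, best gripped from above across x. The loose pail (about 0.18 kg) is an aluminium tin 64 mm across, 56 mm high, with a wire bail; it stands on the bench, this point 152 mm above its bottom. Near it stand a like tin without bail and a glass jar 85 mm high.
- pail_eye (a point): Underside of the middle of the pail's bail, 27.5 mm below pail_grip: this rests on the hook. The bail is 7 mm wire in the pail's own y-z plane, legs at y = -33 and +33 mm, its cross wire slightly peaked in the middle. Below it, down to the tin's rim, is an opening 68 mm high and 59 mm wide, looking along the pail's x axis; the hook enters it from either side.

How it is judged (in metres and radians):
On the way:
1. the empty hook is turned over the brass pointer while the pail still stands where it was on the bench (value of joint carousel between -0.25 and 0.25 rad and distance of pail_grip from where it was at the start of the episode below 0.05 m), for 0.2 s.
At the end, for the whole second after the job is handed in: The empty hook is over the brass pointer (carousel joint within 0.3 rad of 0) and the pail hangs from it by its bail: the grip's centre is 12 to 42 mm above the hook seat, at most 35 mm inward or 30 mm outward and 20 mm sideways of it, with the pail within 0.3 rad of upright (value of joint carousel between -0.3 and 0.3 rad and x of pail_grip in the frame of hook_seat between -0.03 and 0.035 m and y of pail_grip in the frame of hook_seat between -0.02 and 0.02 m and z of pail_grip in the frame of hook_seat between 0.012 and 0.042 m and angle between pail_grip's own z axis and vertical below 0.3 rad); the robot touches nothing.
It also fails if it takes over 64 s, if anything falls off the work surface, if the arm or the gripper's body presses on something with over 40 N, if the wrist force passes 120 N, or if a joint passes its speed limit or range.

## Working session

There is one attempt and no reset: what is moved stays moved. The work goes in short steps, Python scripts to look and compute and a tool call to move; the robot and the scene stay as the last step left them, time stands still between calls to the robot, and variables do not carry over. Pictures are saved under pics/ and viewed, about 8 in all and at most 12, crops included, and the job is handed in when it is done.

Besides the shell and the picture viewer there is one more tool, called by a JSON object that holds its "method" and its "body", one argument or row to a line. apply_moves: Moves the arm, as the interface text tells. Its arguments: {"type":"object","properties":{"plan":{"type":"string"},"squeeze":{"type":"number"}},"required":["plan"]}

```bash
mkdir -p pics
cat > h.py <<'E'
import numpy as np, cv2
from rig import r
def cal(n):
    c=r.get_calibration(n); f=240/np.tan(np.radians(c["vertical_fov"])/2)
    return c,np.array([[f,0,c["cx"]],[0,f,c["cy"]],[0,0,1]]),np.array(c["D"],float)
def Rw(e):
    from scipy.spatial.transform import Rotation as Ro
    return Ro.from_euler('xyz',e).as_matrix()
def campose(n,s=None):
    c,K,D=cal(n)
    if n=="wrist":
        s=s or r.sense(); H=np.array(c["hand_eye"]); T=np.eye(4); T[:3,:3]=Rw(s["tcp_rot"]); T[:3,3]=s["eef_pos"]
        W=T@H; R=W[:3,:3].T; return K,D,R,-R@W[:3,3]
    return K,D,np.array(c["R"]),np.array(c["t"])
def ray(n,uv,s=None):
    K,D,R,t=campose(n,s); p=cv2.undistortPoints(np.array([[uv]],float),K,D)[0,0]
    d=R.T@np.array([*p,1]); return -R.T@t,d/np.linalg.norm(d)
def atz(n,uv,z,s=None):
    o,d=ray(n,uv,s); return (o+d*(z-o[2])/d[2]).round(1)
def tri(a,b):
    (o1,d1),(o2,d2)=a,b
    k=np.linalg.lstsq(np.c_[d1,-d2],o2-o1,rcond=None)[0]
    p,q=o1+k[0]*d1,o2+k[1]*d2; return ((p+q)/2).round(1),np.linalg.norm(p-q).round(1)
def proj(n,X,s=None):
    K,D,R,t=campose(n,s); return cv2.projectPoints(np.array(X,float).reshape(-1,3),cv2.Rodrigues(R)[0],t,K,D)[0][:,0].round(0)
E
python3 - <<'E'
from h import *
s=r.sense();print(s["tcp_rot"],s["eef_pos"])
for n in("scene","side"): cv2.imwrite(f"pics/{n}0.png",r.grab_frame(n)); o,d=ray(n,(320,240));print(n,o,d)
print(Rw(s["tcp_rot"]).round(2), r.get_calibration("wrist")["hand_eye"])
E
```

```text
[-1.57218456e+00  4.15087903e-06 -2.67382788e+00] [ 281.59568112 -557.44112085  230.56198826]
scene [1427.12034839  261.41421036  723.53528376] [-0.8356906  -0.1185727  -0.53624782]
side [ 321.225182   -279.98445216  602.47166058] [ 0.30568568  0.63321877 -0.7110487 ]
[[-0.89 -0.    0.45]
 [-0.45  0.   -0.89]
 [-0.   -1.   -0.  ]] [[ 4.84988466e-04  9.57791183e-01  2.87464459e-01 -7.23484961e+01]
 [ 7.36575270e-05 -2.87464526e-01  9.57791283e-01 -1.42940817e+02]
 [ 9.99999880e-01 -4.43343804e-04 -2.09965509e-04  7.23991336e-02]
 [ 0.00000000e+00  0.00000000e+00  0.00000000e+00  1.00000000e+00]]
```

View pics/scene0.png

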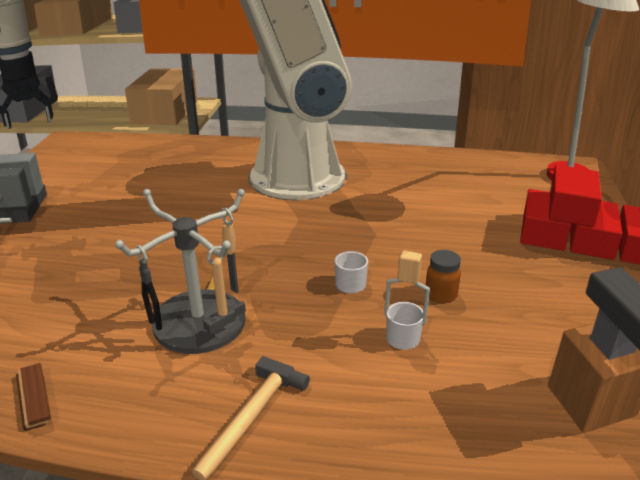

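View pics/side0.png

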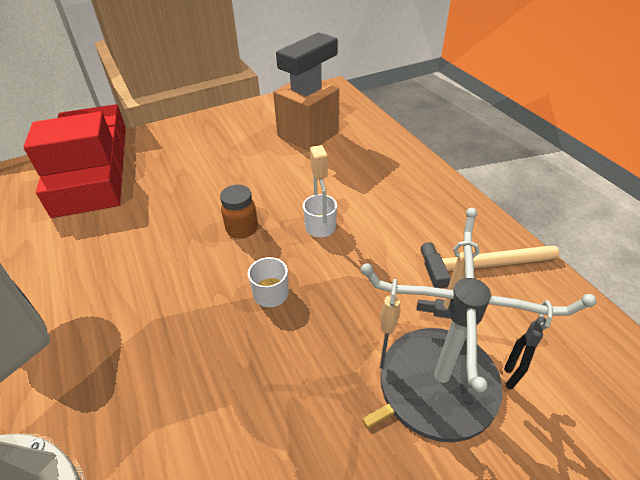

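The scene view shows the carousel (hub ~(185,228), empty hook ball ~(148,195)), the pail (grip ~(410,267)), and the tin and jar beside it. The side view shows the empty hook ball at ~(478,384), the pointer tip ~(370,422), the hub top ~(470,298) and the grip ~(319,162).

Run:
```python
from h import *
B={"empty":((148,195),(478,384)),"file?":((238,197),(366,269)),"pl":((121,248),(588,300)),"ham":((215,258),(471,213)),"hub":((185,224),(470,294)),"grip":((410,267),(319,162))}
for k,(a,b) in B.items(): print(k,tri(ray("scene",a),ray("side",b)),atz("side",b,222))
print("ptr tip",atz("side",(371,424),10),atz("side",(390,408),15))
print("tin",atz("side",(320,229),0),"plain",atz("side",(269,298),0),"jar",atz("side",(241,232),0))
a=cv2.imread("pics/scene0.png")[215:355,330:480];b=cv2.imread("pics/side0.png")[135:245,210:360]
c=cv2.imread("pics/side0.png")[200:445,340:610]
a=cv2.resize(a,(400,373),interpolation=3);b=cv2.resize(b,(400,293),interpolation=3)
o=np.zeros((373,800,3),np.uint8);o[:,:400]=a;o[:293,400:]=b;cv2.imwrite("pics/c1.png",o)
```

```text
empty (array([ 531.5, -170.6,  217.6]), np.float64(0.4)) [ 529.  -171.7  222. ]
file? (array([513.6,  -7.1, 216.8]), np.float64(9.1)) [509.8  -5.9 222. ]
pl (array([ 700. , -150.3,  217. ]), np.float64(1.2)) [ 695.4 -152.5  222. ]
ham (array([688.9,   9. , 211.1]), np.float64(23.8)) [675.8  12.8 222. ]
hub (array([601. , -79.8, 206.2]), np.float64(0.3)) [589.8 -87.6 222. ]
grip (array([598. , 290.2, 151.6]), np.float64(0.6)) [554.8 200.9 222. ]
ptr tip [481.4 -89.9  10. ] [514.1 -84.7  15. ]
tin [593.7 283.3   0. ] plain [442.8 174.1   0. ] jar [454.9 346.9   0. ]
```

View pics/c1.png

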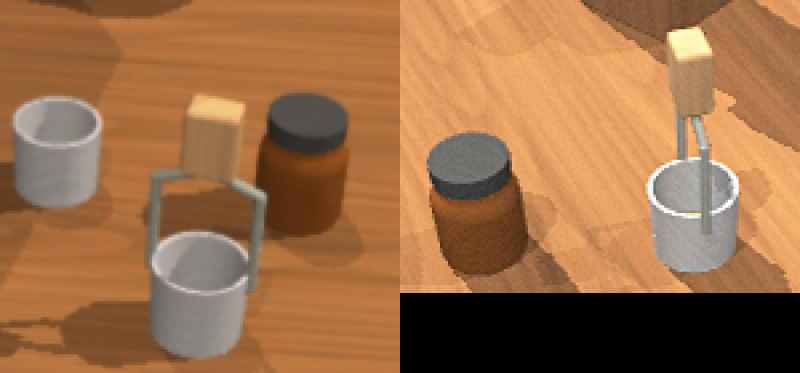

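```bash
cat >> h.py <<'E'
def jaw(s): z=Rw(s["tcp_rot"])[:,2]; return np.degrees(np.arctan2(z[1],z[0]))
def go(x,y,z,a=None,s=None):
    "shift (cm, tool axes now) and turn about tool y (deg) to reach target"
    s=s or r.sense(); R=Rw(s["tcp_rot"]); d=R.T@(np.array([x,y,z])-s["eef_pos"])/10
    t=0 if a is None else -((a-jaw(s)+90)%180-90)
    print("at",np.round(s["eef_pos"],1),"jaw",round(jaw(s),1),"shift",d.round(2),"turn y",round(t,1),"q",np.round(s["qpos"],2),"clk",round(s["clock"],2),"op",round(s["opening"],2),"F",np.round(s["contact_force"],1))
E
python3 - <<'E'
from h import *
a=tri(ray("scene",(388.9,281.4)),ray("side",(325.1,190.1)));b=tri(ray("scene",(428.6,288.9)),ray("side",(315,175.5)))
print(a,b,np.linalg.norm(a[0]-b[0]),np.degrees(np.arctan2(*(b[0]-a[0])[[1,0]])))
go(531,-171,270,-40)
E
```

```text
(array([592.4, 257.7, 115.6]), np.float64(1.0)) (array([599.9, 320.3, 107.1]), np.float64(11.4)) 63.61807919137455 83.16805413612454
at [ 281.6 -557.4  230.6] jaw -63.2 shift [-39.68  -3.91 -23.25] turn y -23.2 q [-1.11  0.35  1.63  0.    1.16 -0.  ] clk 0.1 op 1.0 F [-0.4 -0.9  0.3]
```

{"method": "apply_moves", "body": {
  "plan": "0 -4 0 0 0 0 0;-2.8 0 -1.7 0 0 0 0;-2.8 0 -1.7 0 0 0 0;-2.8 0 -1.7 0 0 0 0;-2.8 0 -1.7 0 0 0 0;-2.8 0 -1.7 0 0 0 0;-2.8 0 -1.7 0 0 0 0;-2.8 0 -1.7 0 0 0 0;-2.8 0 -1.7 0 0 0 0;-2.8 0 -1.7 0 0 0 0;-2.8 0 -1.7 0 0 0 0;-2.8 0 -1.7 0 0 0 0;-2.8 0 -1.7 0 0 0 0;-2.8 0 -1.7 0 0 0 0;0 0 0 0 -7.7 0 0;0 0 0 0 -7.7 0 0;0 0 0 0 -7.7 0 0;0 0 0 0 0 0 0",
  "squeeze": 20
}}

```text
clock: 1.9
eef_pos: [512.7, -178.7, 266.7]
tcp_rot: [-1.582, 0.001, -2.259]
contact_force: [-0.0, 0.4, 0.3]
opening: 1.001
```

Run:
```python
from h import *
go(531,-171,270,-40)
s=r.sense();cv2.imwrite("pics/w1.png",r.grab_frame("wrist"))
print(proj("wrist",[[531,-171,222],[606,-80,215]],s))
```

```text
at [ 512.7 -178.7  266.7] jaw -39.4 shift [-1.76 -0.33  0.92] turn y 0.6 q [-0.34  0.2   1.76  0.01  1.19  0.34] clk 1.9 op 1.0 F [-0.   0.4  0.3]
[[336. 230.]
 [339. -13.]]
```

View pics/w1.png

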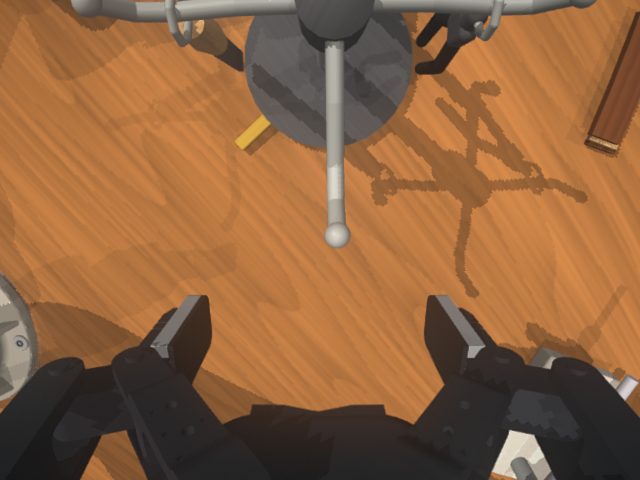

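The wrist view has the empty ball at (338,235), the pointer tip at (241,146), the pointer meeting the disc at ~(264,124), and the disc spanning x 245–412.

Run:
```python
from h import *
b=atz("wrist",(338,235),222);t=atz("wrist",(241,146),10);m=atz("wrist",(264,124),10)
print(b,t,m, np.degrees(np.arctan2(*(t-m)[[1,0]])))
print([atz("wrist",p,20) for p in((245,65),(412,65),(331,150))])
# balls of neighbours
print(atz("wrist",(86,3),222),atz("wrist",(585,0),222))
for A in (np.array([606,-80]),): 
  print(np.linalg.norm(b[:2]-A),np.linalg.norm(t[:2]-A),[np.degrees(np.arctan2(*(v[:2]-A)[::-1])) for v in(b,t,m)])
go(b[0],b[1],203,-40)
```

```text
[ 530.  -173.7  222. ] [478.7 -86.4  10. ] [512.8 -85.4  10. ] -178.32025327081203
[array([537.4, -31.5,  20. ]), array([ 664.5, -137. ,   20. ]), array([ 550.1, -150.5,   20. ])]
[510.2  -7.2 222. ] [ 694.4 -157.8  222. ]
120.64696432152779 127.46077828100691 [np.float64(-129.04548275709396), np.float64(-177.12188131022518), np.float64(-176.68399478416327)]
at [ 512.6 -178.8  266.7] jaw -39.7 shift [-1.5   6.36  1.08] turn y 0.3 q [-0.34  0.2   1.76  0.01  1.19  0.35] clk 1.95 op 1.0 F [-0.3 -1.1 -0.5]
```

{"method": "apply_moves", "body": {
  "plan": "-1.5 0 1.1 0 0 0 0;0 0 0 0 0 0 0;0 3.2 0 0 0 0 0;0 3.1 0 0 0 0 0;0 0 0 0 0 0 0.7;0 0 0 0 0 0 0.7;0 0 0 0 0 0 0.7;0 0 0 0 0 0 0.7;0 0 0 0 0 0 0.7"
}}

```text
clock: 2.85
eef_pos: [530.2, -175.7, 206.6]
tcp_rot: [-1.578, 0.002, -2.286]
contact_force: [-0.1, -0.1, -0.4]
opening: 0.301
```

Run:
```python
from h import *
go(530,-173.5,203,-39)
```

```text
at [ 530.2 -175.7  206.6] jaw -41.0 shift [-0.16  0.36 -0.16] turn y -2.0 q [-0.33  0.28  1.8   0.    1.07  0.39] clk 2.85 op 0.3 F [-0.1 -0.1 -0.4]
```

{"method": "apply_moves", "body": {
  "plan": "-0.2 0.3 -0.1 0 -2 0 0.7;-0.05 0 -1 0 5 0 0.7;-0.05 0 -1 0 5 0 0.7;-0.05 0 -1 0 5 0 0.7;-0.05 0 -1 0 5 0 0.7;-0.05 0 -1 0 5 0 0.7;-0.05 0 -1 0 5 0 0.7;-0.05 0 -1 0 5 0 0.7;0 0 0 0 0 0 0.7"
}}

```text
clock: 3.75
eef_pos: [496.3, -116.7, 211.1]
tcp_rot: [-1.568, 0.008, -2.887]
contact_force: [0.4, 0.3, -0.7]
opening: 0.296
```

Run:
```python
from h import *
s=r.sense();A=np.array([603,-82]);d=np.array(s["eef_pos"][:2])-A
print(np.linalg.norm(d),np.degrees(np.arctan2(d[1],d[0])))
go(485,-86,203,-88)
```

```text
112.17724786264564 -161.99240351849897
at [ 496.3 -116.7  211.1] jaw -75.4 shift [ 0.33  0.8  -3.26] turn y 12.6 q [-0.23  0.19  1.9   0.    1.04  1.08] clk 3.75 op 0.3 F [ 0.4  0.3 -0.7]
```

{"method": "apply_moves", "body": {
  "plan": "0.1 0.4 -1.1 0 4.2 0 0.7;0.1 0.3 -1.1 0 4.2 0 0.7;0.1 0.3 -1.1 0 4.2 0 0.7;0 0 0 0 0 0 0.7"
}}

```text
clock: 4.15
eef_pos: [490.3, -86.3, 204.0]
tcp_rot: [-1.567, 0.015, -3.103]
contact_force: [-0.1, -0.0, 0.3]
opening: 0.299
```

Run:
```python
from h import *
go(485,-86,203,-88)
```

```text
at [490.3 -86.3 204. ] jaw -87.8 shift [ 0.53  0.09 -0.05] turn y 0.2 q [-0.18  0.18  1.94 -0.    1.01  1.36] clk 4.15 op 0.3 F [-0.1 -0.   0.3]
```

Centre the ball by closing, then open and rise.

{"method": "apply_moves", "body": {
  "plan": "0.5 0 0 0 0 0 1;0 0 0 0 0 0 1;0 0 0 0 0 0 1;0 0 0 0 0 0 1;0 0 0 0 0 0 1;0 0 0 0 0 0 1"
}}

```text
clock: 4.75
eef_pos: [486.1, -88.1, 204.7]
tcp_rot: [-1.566, 0.017, -3.094]
contact_force: [0.6, 0.8, -0.6]
opening: 0.139
```

Run:
```python
from h import *
go(485,-86,203,-88)
```

```text
at [486.1 -88.1 204.7] jaw -87.3 shift [ 0.1   0.17 -0.22] turn y 0.7 q [-0.18  0.17  1.95 -0.    1.01  1.34] clk 4.75 op 0.14 F [ 0.6  0.8 -0.6]
```

{"method": "apply_moves", "body": {
  "plan": "0 0 0 0 0 0 0;0 0 0 0 0 0 0;0 0 0 0 0 0 0;0 0 0 0 0 0 0;0 0 0 0 0 0 0;0 0 0 0 0 0 0;0 -4 0 0 0 0 0;0 -4 0 0 0 0 0;0 -4 0 0 0 0 0;0 0 0 0 0 0 0"
}}

```text
clock: 5.75
eef_pos: [483.1, -87.8, 328.1]
tcp_rot: [-1.566, 0.013, -3.093]
contact_force: [0.2, -0.3, -0.1]
opening: 1.003
```

Run:
```python
from h import *
go(598,290,210,-7)
s=r.sense();cv2.imwrite("pics/w2.png",r.grab_frame("wrist"))
```

```text
at [483.1 -87.8 328.1] jaw -87.2 shift [-13.15  11.82 -37.24] turn y -80.2 q [-0.18  0.05  1.8  -0.    1.28  1.34] clk 5.75 op 1.0 F [ 0.2 -0.3 -0.1]
```

View pics/w2.png

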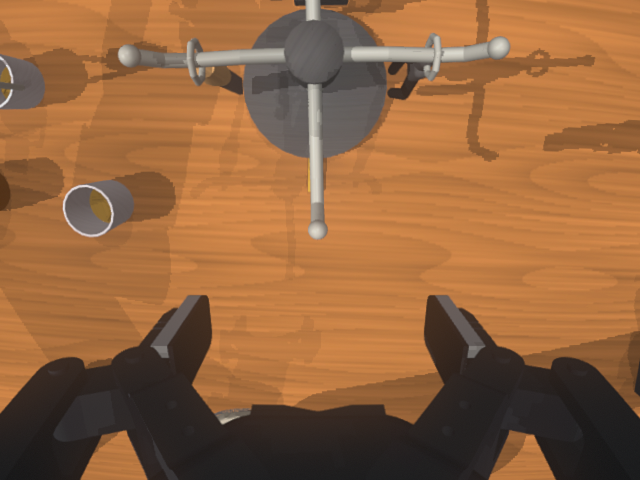

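The empty hook, ball at (318,231), lies over the brass pointer (~(316,175)). Hub top is at (314,52) and the neighbouring balls are at (129,56) and (499,47).

Run:
```python
from h import *
b=atz("wrist",(318,231),222);l=atz("wrist",(129,56),222);q=atz("wrist",(499,47),222);h=atz("wrist",(314,51),215)
A=(l+q)/2;d=b-A
print(b,l,q,h,A,np.linalg.norm(d[:2]),np.degrees(np.arctan2(d[1],d[0])),np.linalg.norm(l-q))
```

```text
[482.9 -88.7 222. ] [592.6  36.6 222. ] [ 609.2 -197.2  222. ] [600.3 -80.5 215. ] [600.9 -80.3 222. ] 118.29860523269083 -175.92818610569236 234.3885662740399
```

{"method": "apply_moves", "body": {
  "plan": "-1.3 0 -3.7 0 0 0 0;-1.3 0 -3.7 0 0 0 0;-1.3 0 -3.7 0 0 0 0;-1.3 0 -3.7 0 0 0 0;-1.3 0 -3.7 0 0 0 0;-1.3 0 -3.7 0 0 0 0;-1.3 0 -3.7 0 0 0 0;-1.3 0 -3.7 0 0 0 0;-1.3 0 -3.7 0 0 0 0;0 0 0 0 -8 0 0;0 0 0 0 -8 0 0;0 0 0 0 -8 0 0;0 0 0 0 -8 0 0;0 0 0 0 -8 0 0;0 0 0 0 -8 0 0;0 0 0 0 -8 0 0;0 0 0 0 -8 0 0;0 0 0 0 -8 0 0;0 0 0 0 -8 0 0;0 0 0 0 0 0 0"
}}

```text
clock: 7.8
eef_pos: [575.7, 262.0, 291.5]
tcp_rot: [-1.596, -0.02, -1.642]
contact_force: [0.2, 0.4, 0.2]
opening: 0.995
```

Run:
```python
from h import *
go(598,290,260,-7)
s=r.sense();print(s["tcp_rot"])
```

```text
at [575.7 262.  291.5] jaw -4.1 shift [-3.01  3.04  2.1 ] turn y 2.9 q [ 0.43  0.33  1.53 -0.01  1.31  0.5 ] clk 7.8 op 0.99 F [0.2 0.4 0.2]
[-1.59554787 -0.02044758 -1.64165382]
```

```bash
cat >> h.py <<'E'
def lev(a):
    from scipy.spatial.transform import Rotation as Ro
    s=r.sense();R=Rw(s["tcp_rot"]);c,n=np.cos(np.radians(a)),np.sin(np.radians(a))
    T=np.array([[n,0,c],[-c,0,n],[0,-1,0]]).astype(float)
    print("turn deg",np.degrees(Ro.from_matrix(R.T@T).as_rotvec()).round(1))
E
python3 - <<'E'
from h import *
lev(-7)
E
```

```text
turn deg [1.4 2.9 1.2]
```

{"method": "apply_moves", "body": {
  "plan": "-1.5 0 1.1 1.4 2.9 1.2 0;-1.5 0 1 0 0 0 0;0 0 0 0 0 0 0"
}}

```text
clock: 8.1
eef_pos: [598.8, 289.6, 287.3]
tcp_rot: [-1.574, -0.002, -1.708]
contact_force: [0.2, -1.1, 0.3]
opening: 1.005
```

Run:
```python
from h import *
lev(-7);go(598,290,260,-7)
s=r.sense();cv2.imwrite("pics/w3.png",r.grab_frame("wrist"));print(proj("wrist",[598,290,176],s))
```

```text
turn deg [ 0.2 -0.8  0.1]
at [598.8 289.6 287.3] jaw -7.8 shift [-0.03  2.73 -0.08] turn y -0.8 q [ 0.45  0.37  1.48 -0.    1.29  0.59] clk 8.1 op 1.01 F [ 0.2 -1.1  0.3]
[[318. 227.]]
```

View pics/w3.png

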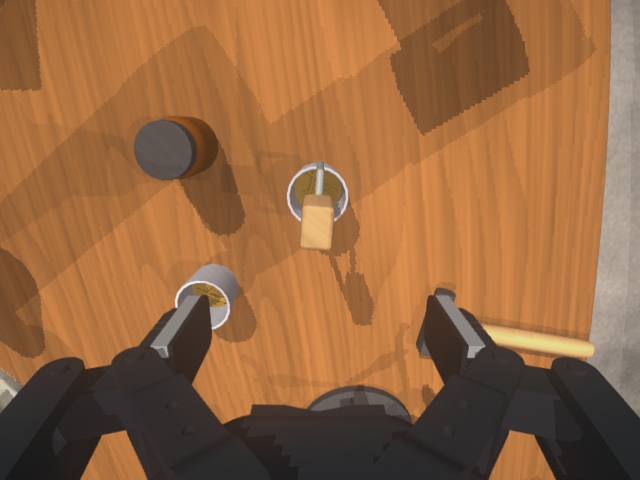

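Grip top face centre is at (317,227), and the prediction was (318,227), so the position is confirmed and the jaws line up with it.

{"method": "apply_moves", "body": {
  "plan": "0 3.5 0 0 -0.8 0 0;0 3.5 0 0 0 0 0;0 3.5 0 0 0 0 0;0 0 0 0 0 0 0"
}}

```text
clock: 8.55
eef_pos: [595.9, 286.5, 179.1]
tcp_rot: [-1.575, -0.004, -1.701]
contact_force: [-0.9, -0.3, -0.2]
opening: 0.999
```

Run:
```python
from h import *
lev(-7);go(598,290,138,-7)
```

```text
turn deg [ 0.2 -0.5  0.2]
at [595.9 286.5 179.1] jaw -7.5 shift [-0.39  4.11  0.18] turn y -0.5 q [ 0.45  0.46  1.59 -0.    1.09  0.58] clk 8.55 op 1.0 F [-0.9 -0.3 -0.2]
```

{"method": "apply_moves", "body": {
  "plan": "-0.4 2 0.2 0 0 0 0;-0.1 2 0.1 0 0 0 0;0 0 0 0 0 0 0;0 0 0 0 0 0 1;0 0 0 0 0 0 1;0 0 0 0 0 0 1;0 0 0 0 0 0 1;0 0 0 0 0 0 1;0 0 0 0 0 0 1;0 0 0 0 0 0 1",
  "squeeze": 40
}}

```text
clock: 9.55
eef_pos: [601.8, 290.7, 148.6]
tcp_rot: [-1.568, -0.0, -1.708]
contact_force: [0.5, 0.2, -2.0]
opening: 0.274
```

Run:
```python
from h import *
lev(-7);go(598,290,138,-7)
```

```text
turn deg [-0.2 -0.9  0. ]
at [601.8 290.7 148.6] jaw -7.9 shift [ 0.12  1.06 -0.37] turn y -0.9 q [ 0.45  0.5   1.61 -0.    1.04  0.59] clk 9.55 op 0.27 F [ 0.5  0.2 -2. ]
```

{"method": "apply_moves", "body": {
  "plan": "0 -1 0 0 0 0 1;0 -3 0 0 0 0 1;0 -4 0 0 0 0 1;0 -4 0 0 0 0 1;0 -4 0 0 0 0 1;0 0 0 0 0 0 1"
}}

```text
clock: 10.15
eef_pos: [600.2, 290.3, 315.4]
tcp_rot: [-1.572, -0.003, -1.708]
contact_force: [0.7, 0.5, -1.3]
opening: 0.276
```

Run:
```python
from h import *
lev(4);go(446,180,300,4)
```

```text
turn deg [  0.1 -11.9   0.1]
at [600.2 290.3 315.4] jaw -7.9 shift [ 13.03   1.58 -13.76] turn y -11.9 q [ 0.45  0.36  1.44 -0.    1.35  0.59] clk 10.15 op 0.28 F [ 0.7  0.5 -1.3]
```

{"method": "apply_moves", "body": {
  "plan": "1.5 0 -1.6 0 0 0 1;2.3 0 -2.4 0 0 0 1;2.3 0 -2.4 0 0 0 1;2.3 0 -2.4 0 0 0 1;2.3 0 -2.4 0 0 0 1;2 0 -2.3 0 0 0 1;0 0 0 0 -6 0 1;0 0 0 0 -6 0 1;0 0 0 0 0 0 1"
}}

```text
clock: 11.05
eef_pos: [440.2, 177.9, 315.0]
tcp_rot: [-1.573, -0.002, -1.492]
contact_force: [-0.3, -0.8, -1.0]
opening: 0.274
```

Run:
```python
from h import *
lev(4);go(440,-92,295,4)
```

```text
turn deg [0.1 0.5 0.1]
at [440.2 177.9 315. ] jaw 4.5 shift [26.9   2.06 -2.15] turn y 0.5 q [ 0.38  0.04  1.84 -0.    1.27  0.3 ] clk 11.05 op 0.27 F [-0.3 -0.8 -1. ]
```

{"method": "apply_moves", "body": {
  "plan": "2 0 -0.2 0 0 0 1;3 0 -0.3 0 0 0 1;3 0 -0.3 0 0 0 1;3 0 -0.3 0 0 0 1;3 0 -0.2 0 0 0 1;3 0 -0.2 0 0 0 1;3 0 -0.2 0 0 0 1;3 0 -0.2 0 0 0 1;2.5 0 -0.2 0 0 0 1;1.4 0 0 0 0 0 1;0 0 0 0 0 0 1"
}}

```text
clock: 12.15
eef_pos: [436.8, -101.1, 314.1]
tcp_rot: [-1.574, -0.002, -1.525]
contact_force: [-0.2, 1.1, -1.6]
opening: 0.272
```

Run:
```python
from h import *
lev(4);go(440,-92,267,4)
for n in("side","scene"):cv2.imwrite(f"pics/{n}1.png",r.grab_frame(n))
a=cv2.imread("pics/side1.png")[170:470,260:620]
b=cv2.imread("pics/scene1.png")[130:350,90:310]
o=np.zeros((600,800,3),np.uint8);o[:333,:400]=cv2.resize(a,(400,333));o[:400,400:]=cv2.resize(b,(400,400),interpolation=3);cv2.imwrite("pics/c2.png",o[:400])
```

```text
turn deg [ 0.2 -1.4  0.1]
at [ 436.8 -101.1  314.1] jaw 2.6 shift [-0.91  4.71  0.38] turn y -1.4 q [-0.23 -0.01  1.89 -0.    1.27 -0.27] clk 12.15 op 0.27 F [-0.2  1.1 -1.6]
```

View pics/c2.png

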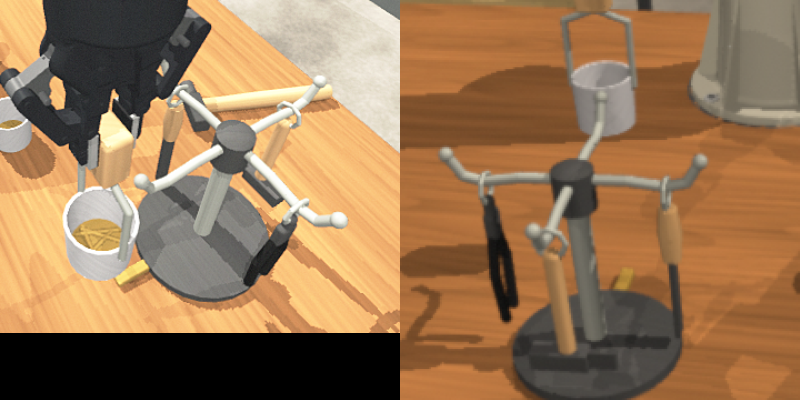

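The combined view shows the pail upright in the gripper, just outside the empty hook with its opening facing the hook. The bail peak is at ~(198,137) in scene pixels, and the tin rim centre at ~(201,174).

Run:
```python
from h import *
x,y,z=r.sense()["eef_pos"]
print(proj("scene",[[x,y,z-24],[x,y,z-24+7],[x,y,z-92.6]]))
go(440,-92,267,4);lev(4)
```

```text
[[198. 137.]
 [198. 134.]
 [202. 171.]]
at [436.7 -99.6 314. ] jaw 2.7 shift [-0.75  4.7   0.39] turn y -1.3 q [-0.23 -0.01  1.89 -0.    1.27 -0.27] clk 12.25 op 0.27 F [ 0.4 -0.3 -1.1]
turn deg [ 0.2 -1.3  0.1]
```

{"method": "apply_moves", "body": {
  "plan": "-0.8 0 0.4 0 -1.3 0 1;0 1.6 0 0 0 0 1;0 1.6 0 0 0 0 1;0 1.5 0 0 0 0 1;0 0 0 0 0 0 1"
}}

```text
clock: 12.75
eef_pos: [441.8, -84.7, 266.2]
tcp_rot: [-1.572, 0.001, -1.494]
contact_force: [-1.1, 0.3, -2.4]
opening: 0.277
```

Run:
```python
from h import *
go(526,-86,267,4);lev(4)
```

```text
at [441.8 -84.7 266.2] jaw 4.4 shift [ 0.78 -0.1   8.38] turn y 0.4 q [-0.19  0.04  1.95  0.    1.16 -0.27] clk 12.75 op 0.28 F [-1.1  0.3 -2.4]
turn deg [ 0.1  0.4 -0. ]
```

{"method": "apply_moves", "body": {
  "plan": "0.7 0 0 0 0.4 0 1;0 0 0 0 0 0 1;0 0 1.4 0 0 0 1;0 0 1.4 0 0 0 1;0 0 1.4 0 0 0 1;0 0 0 0 0 0 1"
}}

```text
clock: 13.35
eef_pos: [490.9, -87.3, 269.3]
tcp_rot: [-1.567, -0.0, -1.499]
contact_force: [-0.7, 0.6, -1.4]
opening: 0.272
```

Run:
```python
from h import *
go(526,-86,267,4);lev(4)
```

```text
at [490.9 -87.3 269.3] jaw 4.1 shift [0.12 0.25 3.51] turn y 0.1 q [-0.18  0.11  1.86  0.    1.17 -0.25] clk 13.35 op 0.27 F [-0.7  0.6 -1.4]
turn deg [-0.2  0.1  0. ]
```

{"method": "apply_moves", "body": {
  "plan": "0.1 0 1.2 0 0 0 1;0 0 1.1 0 0 0 1;0 0 1 0 0 0 1;0 0 0 0 0 0 1"
}}

```text
clock: 13.75
eef_pos: [527.3, -85.8, 269.0]
tcp_rot: [-1.568, 0.0, -1.499]
contact_force: [1.4, -0.2, -1.4]
opening: 0.272
```

Run:
```python
from h import *
go(524,-86,226,4);lev(4)
for n in("side","scene"):cv2.imwrite(f"pics/{n}2.png",r.grab_frame(n))
a=cv2.imread("pics/side2.png")[170:470,260:620]
b=cv2.imread("pics/scene2.png")[130:350,90:310]
o=np.zeros((600,800,3),np.uint8);o[:333,:400]=cv2.resize(a,(400,333));o[:400,400:]=cv2.resize(b,(400,400),interpolation=3);cv2.imwrite("pics/c3.png",o[:400])
```

```text
at [527.3 -85.8 269. ] jaw 4.1 shift [ 0.    4.3  -0.35] turn y 0.1 q [-0.16  0.17  1.79  0.    1.18 -0.24] clk 13.75 op 0.27 F [ 1.4 -0.2 -1.4]
turn deg [-0.2  0.1 -0. ]
```

View pics/c3.png

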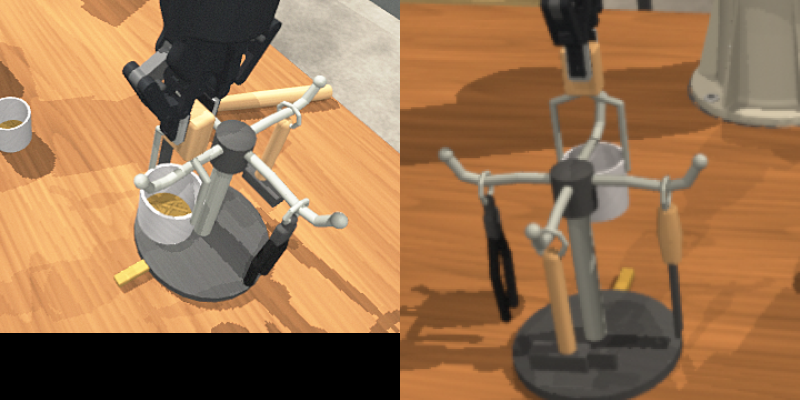

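The hook now passes through the bail opening. Lowering next.

{"method": "apply_moves", "body": {
  "plan": "0 1.2 -0.1 0 0 0 1;0 1.2 -0.1 0 0 0 1;0 1.2 0 0 0 0 1;0 0 0 0 0 0 1"
}}

```text
clock: 14.25
eef_pos: [521.7, -85.9, 229.1]
tcp_rot: [-1.571, 0.001, -1.499]
contact_force: [-0.3, -0.1, -2.3]
opening: 0.271
```

Run:
```python
from h import *
go(524,-86,226,4);lev(4)
```

```text
at [521.7 -85.9 229.1] jaw 4.1 shift [0.03 0.31 0.22] turn y 0.1 q [-0.17  0.21  1.84  0.    1.1  -0.24] clk 14.25 op 0.27 F [-0.3 -0.1 -2.3]
turn deg [-0.   0.1 -0. ]
```

{"method": "apply_moves", "body": {
  "plan": "0 0.3 0.1 0 0 0 1;0 0.2 0 0 0 0 1;0 0 0 0 0 0 1"
}}

```text
clock: 14.55
eef_pos: [522.6, -85.8, 224.7]
tcp_rot: [-1.571, 0.001, -1.5]
contact_force: [-2.7, 0.3, 2.9]
opening: 0.275
```

Run:
```python
from h import *
go(522,-86,224,4)
```

```text
at [522.6 -85.8 224.7] jaw 4.1 shift [ 0.01  0.07 -0.06] turn y 0.1 q [-0.17  0.21  1.84  0.    1.09 -0.24] clk 14.55 op 0.27 F [-2.7  0.3  2.9]
```

Contact: Fz went from −2 to +3 N. I'll open slightly, rise and look.

{"method": "apply_moves", "body": {
  "plan": "0 0 0 0 0 0 0.66;0 0 0 0 0 0 0.58;0 0 0 0 0 0 0.55;0 0 0 0 0 0 0.55;0 -1 0 0 0 0 0.55;0 -1.5 0 0 0 0 0.55;0 -2 0 0 0 0 0.55;0 -4 0 0 0 0 0.5;0 -4 0 0 0 0 0.5;0 0 0 0 0 0 0.5;0 0 0 0 0 0 0.5;0 0 0 0 0 0 0.5;0 0 0 0 0 0 0.5;0 0 0 0 0 0 0.5"
}}

```text
clock: 15.95
eef_pos: [522.6, -85.9, 357.7]
tcp_rot: [-1.569, 0.0, -1.5]
contact_force: [0.5, -0.1, -0.4]
opening: 0.499
```

Run:
```python
from h import *
go(522,-86,340,4)
for n in("side","scene","wrist"):cv2.imwrite(f"pics/{n}3.png",r.grab_frame(n))
a=cv2.imread("pics/side3.png")[170:470,260:620]
b=cv2.imread("pics/scene3.png")[130:350,90:310]
o=np.zeros((600,800,3),np.uint8);o[:333,:400]=cv2.resize(a,(400,333));o[:400,400:]=cv2.resize(b,(400,400),interpolation=3);cv2.imwrite("pics/c4.png",o[:400])
```

```text
at [522.6 -85.9 357.7] jaw 4.1 shift [ 0.    1.77 -0.06] turn y 0.1 q [-0.17  0.1   1.68  0.    1.36 -0.24] clk 15.95 op 0.5 F [ 0.5 -0.1 -0.4]
```

View pics/c4.png

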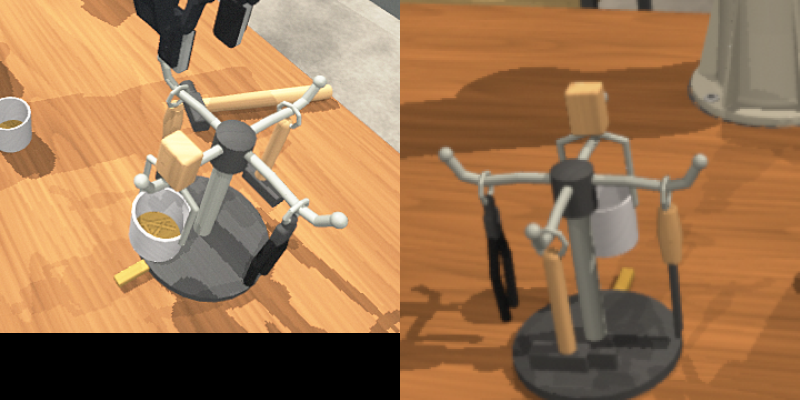

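View pics/wrist3.png

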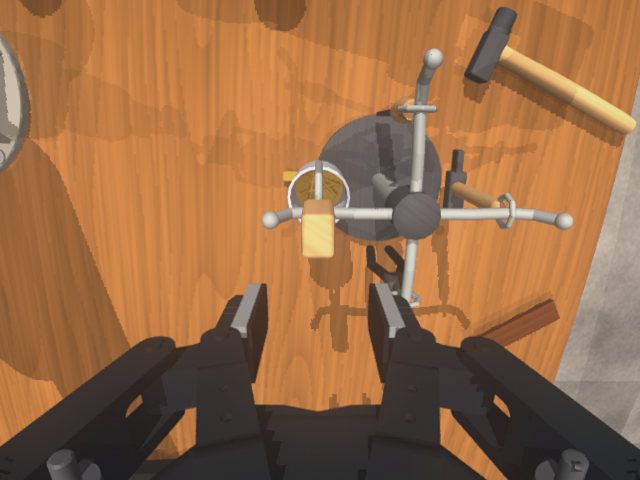

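Both views show the pail hanging on the hook over the pointer and the gripper clear. In the wrist view the grip top is at (318,230), the ball at (270,220), the hub at (417,215) and the rim centre at (319,195).

Run:
```python
from h import *
g=atz("wrist",(318,229),251);rm=atz("wrist",(319,195),132);b=atz("wrist",(270,220),222);h=atz("wrist",(417,214),215)
print("grip top",g,"rim",rm,"ball",b,"hub",h)
A=np.array([601,-80.5]);d=b[:2]-A;a=np.arctan2(d[1],d[0]);u=np.array([np.cos(a),np.sin(a)])
print("hook deg",np.degrees(a),"grip out of axis",(g[:2]-A)@u,"side",(g[:2]-A)@[-u[1],u[0]])
print("tilt",np.degrees(np.linalg.norm((g-rm)[:2])/119))
a=tri(ray("scene",(90+(587-400)/1.818,130+109/1.818)),ray("side",(260+179/1.111,170+163/1.111)));print(a)
```

```text
grip top [522.3 -85.2 251. ] rim [523.5 -83.4 132. ] ball [485.  -88.8 222. ] hub [601.5 -77.4 215. ]
hook deg -175.90736296894062 grip out of axis 78.834747607356 side -0.9287462971583729
tilt 1.04159430706941
(array([523.2, -89.6, 227.8]), np.float64(1.3))
```

{"method": "apply_moves", "body": {
  "plan": "0 -2 0 0 0 0 0.5;0 0 0 0 0 0 0.5;0 0 0 0 0 0 0.5;0 0 0 0 0 0 0.5;0 0 0 0 0 0 0.5;0 0 0 0 0 0 0.5;0 0 0 0 0 0 0.5;0 0 0 0 0 0 0.5;0 0 0 0 0 0 0.5;0 0 0 0 0 0 0.5"
}}

```text
clock: 17.1
eef_pos: [521.3, -85.7, 374.0]
tcp_rot: [-1.575, 0.002, -1.5]
contact_force: [-0.5, -0.2, 0.5]
opening: 0.503
```

Run:
```python
from h import *
f=r.grab_frame("scene");o=cv2.imread("pics/scene3.png")
print("change",np.abs(f.astype(int)-o)[170:350,90:310].mean())
r.sign_off()
```

```text
change 0.8528703703703704
the job is handed in; nothing more can be done
```

I turned the carousel about 48° by the ball of its empty hook until the hook was over the brass pointer, with the pail still on the bench. Then I picked up the pail, threaded its bail over the hook, lowered it until it rested, let go and backed the gripper off. I handed the job in at about 17 s; no verdict is reported.

Last checks from the pictures, all within limits:

| Check | Measured | Limit |
|---|---|---|
| Hook direction against the pointer | about 2° off (hook −176°, pointer about −178°) | 0.3 rad (17°) |
| Grip centre above the seat | about 28 mm | 12 to 42 mm |
| Grip inward of the seat | about 6 mm | 35 mm |
| Grip sideways of the seat | about 1 mm (wrist view); nearer 4 mm from the scene and side views | 20 mm |
| Pail tilt | about 1° | 0.3 rad (17°) |

- **Gripper clear:** the fingers ended about 120 mm above the grip, with no contact force beyond noise.
- **Settled:** the scene picture was practically unchanged over the last second, so the pail looked still.
- **Disagreement:** estimates of the turning axis differed by about 5 mm between views, well inside what the task allows.

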